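# Lock the pattern lamp's collar and hold its shutter half shut

### The arm

A 6-joint arm with a two-finger parallel gripper is mounted at the origin on the work surface. World frame = base frame: x ahead of the robot, y to its left, z up, the work surface at z = 0. Lengths are in m, angles in rad, forces in N, time in s.
With the tool pointing down it reaches from about 0.25 to 0.8 m from the base axis. Payload 3.9 kg.
Tool frame: the origin (TCP) lies at the very end of the fingers, on their centre line; the grasp point (between the pads) lies 19 mm behind it; z points along the fingers, y is the line along which they close (so a half turn about z gives the same grasp; the last joint's range is limited). The gripper opens to 85 mm and grips with 20 to 120 N. Pads are 22 mm wide; open, the fingers measure 114 mm over their backs; the gripper's body (76 mm by 85 mm) begins 54 mm behind the grasp point. The pads swing forward as they close: fully open they stand 13 mm farther back than shut.
Start: joints at [1.108, 0.26, -0.138, 1.173, 0, 1.571], TCP at [0.234, 0.47, 0.211] pointing down, gripper open.
Joint ranges: [-2.78, 2.78], [-0.83, 1.72], [-1.28, 1.37], [-1.9, 2.12], [-1.57, 1.48], [-3.14, 3.14]. Speed limits (rad/s): [2.57, 2.57, 3.14, 3.14, 3.14, 3.14].

### API

Orientations are given as a unit quaternion [x, y, z, w].
In Python, from plant import monitor, imaging, workorder gives the robot as it stands.
- The arm moves only by the tool servo_tool, never from a script. Its argument "targets" is one flat list of numbers, 5 for each row, row after row: the opening, from 0 (shut) to 1 (fully open), then the shift along the world's x, y, z in cm, then the turn about the world's z in rad. In form: [grip, tx, ty, tz, yaw, grip, tx, ty, tz, yaw, ...]. A call has 1 to 20 rows; each row is the pose to reach, as a shift and turn from the pose commanded when the call began; what a row does not reach only later rows make up. A row lasts 1/8 s, in which the tool goes at most 62.5 mm and 10.7 degrees, less where a joint would pass 70% of its speed; a pose out of reach is approached as far as the arm can. A call with a gripper value outside its range is refused whole. The fingers move at their own pace and stop on an object; "newtons" is the grip in N (left out, the last holds). Time passes only in rows, so rows that repeat a pose let the fingers close. It gives the time, the measured TCP pose, the force, the opening and the grip force at its end, in the units of the state.
- monitor.state(): the state, without advancing time (a new reading comes with each control period).
- imaging.snapshot(name): name is "scene" or "top" or "wrist"; returns the picture (480x640x3 uint8, red, green, blue); there is no depth.
- imaging.camera_params(name): a dict with "fov_y" (degrees; the focal length in pixels is half the picture's height over the tangent of half this angle, whatever the lens; pixels are square), "cx", "cy" (the principal point, pixels), "cam_to_world" (4x4, takes a point from camera to world coordinates). Camera axes: x right, y up, looking along -z (the intrinsics and any distortion apply to the point x, -y, -z); pixel columns grow to the right and rows downward; lengths in m; the calibration is good to about 2 mm. A picture is of the moment at which its call begins: read the wrist's pose just before it. camera_params takes no time and is no camera call; for the wrist camera it gives the pose at the moment of the call.
- workorder.finish_job(): hands the job in; it is judged then, once.
The state is a dict: "t": time; "qpos": joint angles; "qvel": joint speeds; "joint_torque": joint torques, N m; "position": TCP position; "ee_rot": TCP orientation; "contact_force": force on the tool from outside, world axes, zero at the start; "ft_torque": the same for the moment, N m; "grip_width": opening from 0.0 (shut) to 1.0 (fully open); "gripper_force": force on a finger pad.
Only numpy, scipy, OpenCV 4.12 (cv2) and the standard library are available. Lean on these libraries where they do the work, as an engineer would, in place of code of your own. Each camera call takes 0.05 s, during which the arm holds its last target. There are 200 camera calls.

### The job

On the craft stall's pattern lamp, turn the collar around the lens clockwise by its upright peg until its lever lies over the lock mark on the lamp's deck. Then slide the sprung shutter by its upright tab to half travel, where it covers half of the lens and the tab stands between the two half marks, and hold it there against its spring with the fingers: finish while still holding it, without letting go. Leave all the other things on the stall and on the lamp where they are.

Things in the scene. Friction and masses are not known exactly. Their poses are not given: they have to be found in the camera images.
- lamp: Grey box lamp, fixed to the table, lens facing up. Its box is 220 (x) by 320 (y) mm and its flat deck is 80 mm above the table. Origin: on the table, under the lens axis; the box runs from -110 to 110 mm in its x and from -190 to 130 mm in its y. z is up. A round barrel of 45 mm radius stands on the deck around the white lens (60 mm across), the collar on top of it; the shutter lies to its -y side, in two guide rails 9 mm high (they end 34 mm either side of the centre line).
- lens_axis (a point): Point on the lens axis at deck height; the collar turns about the vertical through it. The lamp's y axis through this point is the shutter's line.
- collar (a joint): Turn of the aluminium lock collar, rad, 0 to 2.0; grows clockwise seen from above. 1.5 is the locked mark. At 0 the lever points at 170 degrees from the lamp's +x axis (counter-clockwise), at 1.5 at 84 degrees. It stays where it is left (friction about 0.12 N m, some 1.6 N at the peg). The collar is 48 mm in radius, its top 40 mm above the deck.
- collar_peg (a point): Point on the axis of the collar's black upright round peg, 65 mm above the deck. The peg is 14 mm in diameter and 46 mm tall, from the lever (top 36 mm above the deck) to 82 mm above the deck, 75 mm from the lens axis at the end of the 12 mm wide lever.
- lock_mark (a point): Brass rib on the deck (46 mm long, 6 mm wide, radial, 3 mm high), the point 75 mm from the lens axis: the collar is locked when the peg stands right above it.
- shutter (a joint): Travel of the steel shutter, m: 0 at rest (lens open) to 0.060 (lens covered); half travel is 0.030. It moves along the lamp's +y, towards the lens. A spring returns it to 0: 2 N at rest, rising 0.2 N per mm to 8 N at half travel and 14 N at full (sliding friction 0.4 N).
- shutter_tab (a point): Point on the centre line of the shutter's black upright tab, 32 mm above the deck. The tab is 24 mm wide across the travel (lamp x), 12 mm thick along the travel, from 7 to 51 mm above the deck. At rest it is 135 mm from the lens axis on the lamp's -y side, at half travel 105 mm.
- half_mark (a point): Point midway between the two brass half marks on the deck (ribs 30 mm long, 6 mm wide, 36 to 66 mm either side of it, 3 mm high): at half travel the tab's middle is above it.
- spool: Wooden thread spool, loose, 34 mm across, 36 mm tall, standing on the lamp's deck near a corner on the shutter's side. Origin under its centre. Leave it.
- card: Small price-card stand, loose, 22 by 46 mm, 32 mm tall, on the lamp's deck near the other far corner. Origin under its centre. Leave it.
- tin_a: Open tin bucket in plain metal, 110 mm across, 125 mm tall, wire handle laid over. Origin under its centre. Leave it.
- tin_b: The same tin bucket painted green. Leave it.
- board_big: Dark wooden string-art board lying flat, 160 by 220 by 22 mm (30 mm with nails). Leave it.
- board_small: Yellow string-art board lying flat, 120 by 150 by 18 mm (26 mm with nails). Leave it.
- hammer: Small hammer lying on the table, 240 mm long. Leave it.
- panel: Blue painted panel lying flat, 120 by 150 by 6 mm. Leave it.
Mind the look-alikes: they are no part of the job. Of the things shaped like the card, the wooden one is meant.

How it is judged:
By the outcome, as a careful person would: the job done as asked, in the order asked, and still so for the second after the job is handed in, while the arm keeps its last pose, push and grip.
It also fails if it takes over 45 s, if anything falls off the work surface, if the arm or the gripper's body presses on something with over 40 N, if the wrist force passes 120 N, or if a joint passes its speed limit or range.

## Working session

There is one attempt and no reset: what is moved stays moved. The work goes in short steps, Python scripts to look and compute and a tool call to move; the robot and the scene stay as the last step left them, time stands still between calls to the robot, and variables do not carry over. Pictures are saved under pics/ and viewed, at most 10 in all, crops included, and the job is handed in when it is done.

Besides the shell and the picture viewer there is one more tool, called as a command line: name --argument value ..., lists and objects as JSON in quotes. servo_tool: Moves the arm, as the interface text tells. Its arguments: {"type":"object","properties":{"targets":{"type":"array","items":{"type":"number"}},"newtons":{"type":"number"}},"required":["targets"]}

```bash
mkdir -p pics; python3 - <<'E'
from plant import monitor, imaging
import cv2,numpy as np
for n in("top","scene"):
    im=imaging.snapshot(n); cv2.imwrite(f"pics/{n}0.png",im[:,:,::-1])
    p=imaging.camera_params(n);print(n,{k:(np.round(v,4).tolist() if k=="cam_to_world" else v) for k,v in p.items()})
s=monitor.state();print(s)
E
```

```text
top {'fov_y': 57.6163772137314, 'cx': 321.72417930380436, 'cy': 241.27758164066285, 'cam_to_world': [[-0.0263, 0.998, -0.0572, 0.4202], [-0.9996, -0.0259, 0.0086, 0.0193], [0.0071, 0.0574, 0.9983, 1.3213], [0.0, 0.0, 0.0, 1.0]]}
scene {'fov_y': 55.88781960579436, 'cx': 313.3871664177223, 'cy': 237.21290842749448, 'cam_to_world': [[-0.7959, -0.4455, 0.41, 0.912], [0.6054, -0.5954, 0.5282, 0.5474], [0.0088, 0.6686, 0.7436, 0.8856], [0.0, 0.0, 0.0, 1.0]]}
{'t': 0.1, 'qpos': array([ 1.10800221e+00,  2.60595411e-01, -1.39242886e-01,  1.17271103e+00,
       -2.15226205e-05,  1.57083442e+00]), 'qvel': array([-0.00128131, -0.00029522,  0.00376017, -0.00042404,  0.00068646,
       -0.00145599]), 'joint_torque': array([-2.18134132e-04, -4.06507623e+01,  2.54527277e+01,  1.00793992e-02,
       -4.29350064e-05,  2.17000625e-06]), 'position': array([0.23410091, 0.46918613, 0.21045913]), 'ee_rot': array([ 2.29356013e-01,  9.73342206e-01, -8.55610291e-04, -1.90523619e-04]), 'contact_force': array([-0.42333464,  0.12216926,  0.16554272]), 'ft_torque': array([-0.04820183,  0.00454122, -0.02100728]), 'gripper_force': 0.0, 'grip_width': 1.0017849217811812}
```

View pics/top0.png

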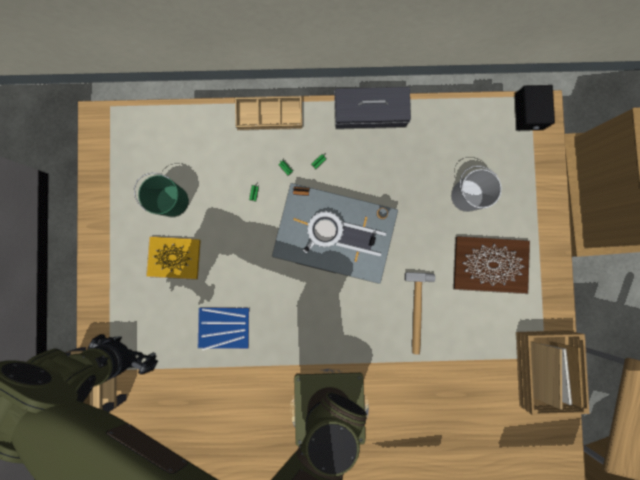

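View pics/scene0.png

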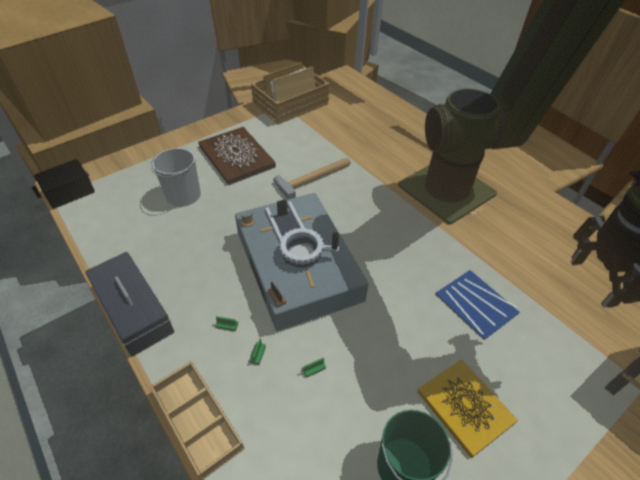

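Top view: lens at (326,229), tab at about (373,238), peg at about (307,250), lock mark at about (300,221), and the deck corners at (294,180), (397,207), (379,282) and (273,257). In the scene view the peg is at (335,241) and the tab at (282,207).

```bash
cat > h.py <<'E'
import numpy as np,cv2
from plant import monitor,imaging
def ray(p,uv):
    f=240/np.tan(np.radians(p["fov_y"]/2)); T=np.array(p["cam_to_world"])
    d=T[:3,:3]@np.array([(uv[0]-p["cx"])/f,-(uv[1]-p["cy"])/f,-1]); return T[:3,3],d
def onz(p,uv,z):
    o,d=ray(p,uv); return o+d*(z-o[2])/d[2]
def proj(p,X):
    f=240/np.tan(np.radians(p["fov_y"]/2)); T=np.array(p["cam_to_world"])
    c=T[:3,:3].T@(np.array(X)-T[:3,3]); return np.array([p["cx"]-f*c[0]/c[2],p["cy"]+f*c[1]/c[2]])
E
python3 - <<'E'
from h import *
p=imaging.camera_params("top");q=imaging.camera_params("scene")
print("lens",onz(p,(326,229),.115),onz(q,(301,245),.115))
for c in[(294,180),(397,207),(379,282),(273,257)]:print(onz(p,c,.08))
print("peg",onz(p,(307,250),.15),"tab",onz(p,(373,238),.12), "lock",onz(p,(300,221),.083))
w=imaging.camera_params("wrist");T=w["cam_to_world"];print(w["fov_y"],w["cx"],w["cy"],np.round(T,3).tolist())
E
```

```text
lens [ 0.52301684 -0.00376275  0.115     ] [0.52378815 0.00206685 0.115     ]
[0.66945343 0.08362144 0.08      ]
[ 0.58399275 -0.20954099  0.08      ]
[ 0.37135884 -0.15067863  0.08      ]
[0.4500959  0.14825045 0.08      ]
peg [0.46480123 0.04942674 0.15      ] tab [ 0.49433256 -0.13272376  0.12      ] lock [0.55050828 0.06906179 0.083     ]
60.401831751475214 324.3166111427857 245.22292380306172 [[0.446, -0.85, -0.28, 0.163], [0.895, 0.423, 0.142, 0.505], [-0.003, -0.314, 0.95, 0.372], [0.0, 0.0, 0.0, 1.0]]
```

servo_tool --targets '[1, 5, -9, 1, 0.03, 1, 10, -18, 2, 0.07, 1, 15, -27, 3, 0.1, 1, 20, -36, 5, 0.14, 1, 24, -44, 6, 0.17, 1, 27.5, -49, 7, 0.19, 1, 27.5, -49, 7, 0.19, 1, 27.5, -49, 7, 0.19, 1, 27.5, -49, 7, 0.19, 1, 27.5, -49, 7, 0.19, 1, 27.5, -49, 7, 0.19, 1, 27.5, -49, 7, 0.19]'

```text
t: 1.6
position: [0.5084, -0.019, 0.2809]
ee_rot: [0.135, 0.991, 0.0, -0.001]
contact_force: [0.2, 0.3, -0.2]
grip_width: 0.998
gripper_force: 0.0
```

```bash
python3 - <<'E'
from h import *
import pickle
w=imaging.camera_params("wrist");im=imaging.snapshot("wrist")[:,:,::-1]
cv2.imwrite("pics/w1.png",im);pickle.dump(w,open("w1.pkl","wb"))
s=monitor.state();print(s["t"],s["position"],s["ee_rot"],s["qpos"])
for X in[(.523,-.001,.12)]:print(proj(w,X))
E
```

```text
1.65 [ 0.50847648 -0.01888031  0.28100667] [ 1.34922057e-01  9.90856095e-01  8.84583696e-05 -4.79843861e-04] [-3.72947643e-02  2.12855922e-01 -2.02842029e-02  1.33859396e+00
  2.70004323e-04  2.33374742e-01]
[351.38677772 224.59794671]
```

View pics/w1.png

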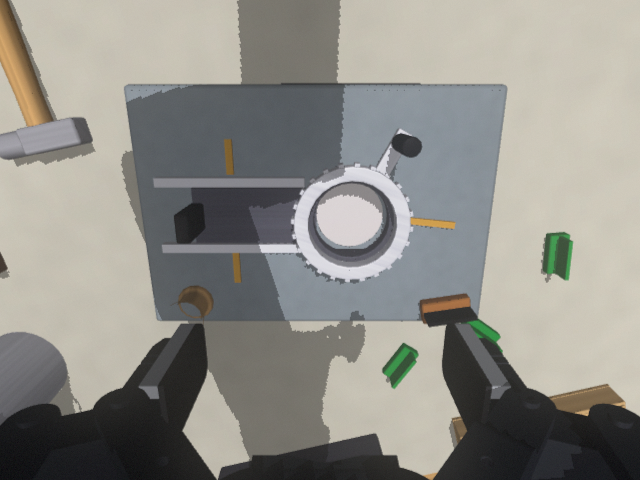

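The wrist view shows the collar centre at (352,222), peg top at (409,145), lock rib from (412,222) to (455,225), half marks at (228,157) and (237,268), and tab top at about (190,222). The spool is at (195,302) and the card at (445,305).

```bash
cat >> h.py <<'E'
def cents(im,mask,box,n=1):
    m=np.zeros_like(mask);x0,y0,x1,y1=box;m[y0:y1,x0:x1]=mask[y0:y1,x0:x1]
    k,l,st,c=cv2.connectedComponentsWithStats(m.astype(np.uint8))
    o=1+np.argsort(-st[1:,4])[:n]; return [(c[i],st[i]) for i in o]
E
python3 - <<'E'
from h import *
import pickle
w=pickle.load(open("w1.pkl","rb"));im=cv2.imread("pics/w1.png")
hsv=cv2.cvtColor(im,cv2.COLOR_BGR2HSV);H,S,V=cv2.split(hsv)
g=(H>10)&(H<28)&(S>120)
lock,=cents(im,g,(405,205,470,240)); h1,=cents(im,g,(215,130,240,180));h2,=cents(im,g,(225,250,250,290))
L,h1,h2=[onz(w,a[0],.083) for a in(lock,h1,h2)]
print("lock",L,lock[1],"half",h1,h2,(h1+h2)/2)
for c in[(125,85),(506,85),(480,320),(157,320)]:print("corner",onz(w,c,.08))
b=(V<45)
for bx,z in(((385,130,430,170),.162),((165,195,212,250),.131)):
    c,st=cents(im,b,bx)[0];print("dark",c,st)
# lens: white disc; collar outer ring
m=(V>150)&(S<40);c,st=cents(im,m,(285,155,420,290),1)[0];print("collar",c,st)
cs=max(cv2.findContours(np.uint8(m[155:290,285:420]),cv2.RETR_EXTERNAL,cv2.CHAIN_APPROX_NONE)[0],key=len)
e=cv2.fitEllipse(cv2.convexHull(cs));print(e,onz(w,(e[0][0]+285,e[0][1]+155),.12))
cr=cv2.resize(im[110:310,140:440],None,fx=2.6,fy=2.6,interpolation=cv2.INTER_CUBIC);cv2.imwrite("pics/c1.png",cr)
E
```

```text
lock [0.55127522 0.06955937 0.083     ] [411 218  44  11 284] half [ 0.44669774 -0.08769827  0.083     ] [ 0.54451365 -0.11489778  0.083     ] [ 0.4956057  -0.10129803  0.083     ]
corner [ 0.36971828 -0.15091498  0.08      ]
corner [0.45331519 0.15014964 0.08      ]
corner [0.66218313 0.09641626 0.08      ]
corner [ 0.57735163 -0.20968095  0.08      ]Traceback (most recent call last):
  File "<stdin>", line 12, in <module>
IndexError: list index out of range
```

```bash
python3 - <<'E'
from h import *
import pickle
w=pickle.load(open("w1.pkl","rb"));im=cv2.imread("pics/w1.png")
V=im.max(2)
for bx in((385,130,430,170),(165,195,212,250)):
    x0,y0,x1,y1=bx;print(np.percentile(V[y0:y1,x0:x1],[0,5,20,50]))
    for t in(30,45,60):
        for c,st in cents(im,V<t,bx):print(t,c,st)
C=np.array([.5237,-.0002]);th=-.271
for a in(140,145,150,155,160):
    r=np.radians(a)+th;P=C+.075*np.array([np.cos(r),np.sin(r)])
    print(a,P,[np.round(proj(w,(*P,z)),1) for z in(.162,.139,.116)])
y=np.array([-np.sin(th),np.cos(th)]);T=C-.135*y;print(T,proj(w,(*T,.131)),proj(w,(*T,.087)))
cr=cv2.resize(im[110:310,140:440],None,fx=2.6,fy=2.6,interpolation=cv2.INTER_CUBIC);cv2.imwrite("pics/c1.png",cr)
E
```

```text
[ 49.  53.  61. 153.]
60 [401.7   143.844] [392 134  28  23 250]
[28. 31. 35. 64.]
30 [202.25 218.5 ] [202 217   2   4   4]
45 [189.73392461 222.09534368] [174 203  31  40 902]
60 [189.58041958 222.39360639] [ 174  202   32   42 1001]
140 [0.48124883 0.06162959] [array([430.5, 159. ]), array([422.7, 155.4]), array([416. , 152.3])]
145 [0.47602157 0.05769445] [array([423.2, 152.9]), array([415.9, 149.8]), array([409.6, 147. ])]
150 [0.47115717 0.05331869] [array([415.2, 147.5]), array([408.5, 144.7]), array([402.8, 142.3])]
155 [0.46669265 0.04853563] [array([406.8, 142.9]), array([400.7, 140.4]), array([395.4, 138.3])]
160 [0.46266199 0.04338166] [array([397.9, 138.9]), array([392.4, 136.8]), array([387.7, 134.9])]
[ 0.48756117 -0.130273  ] [181.37810911 228.80508067] [197.77536406 215.17999265]
```

View pics/c1.png

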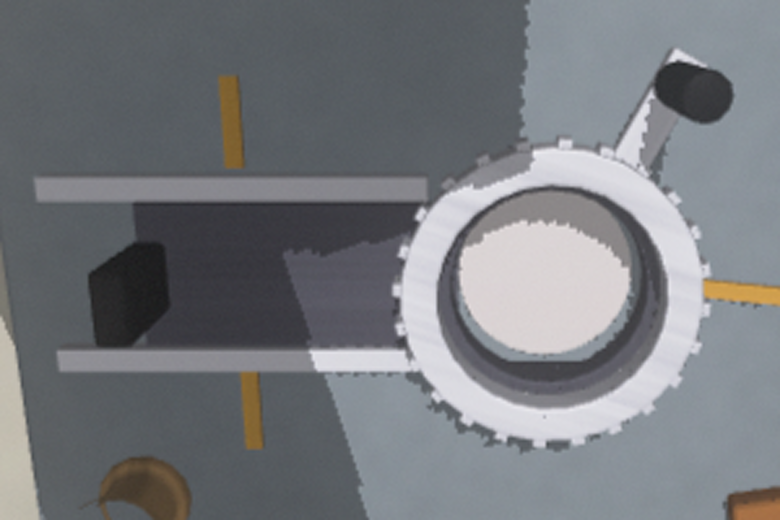

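servo_tool --targets '[1, -2.5, 4.5, -2, 0, 1, -3.9, 7.1, -6, 0, 1, -3.9, 7.1, -10, 0, 1, -3.9, 7.1, -13, 0, 1, -3.9, 7.1, -15.2, 0, 1, -3.9, 7.1, -15.2, 0, 1, -3.9, 7.1, -15.2, 0, 0, -3.9, 7.1, -15.2, 0, 0, -3.9, 7.1, -15.2, 0, 0, -3.9, 7.1, -15.2, 0, 0, -3.9, 7.1, -15.2, 0, 0, -3.9, 7.1, -15.2, 0, 0, -3.9, 7.1, -15.2, 0, 0, -3.9, 7.1, -15.2, 0, 0, -3.9, 7.1, -15.2, 0]' --newtons 25

```text
t: 3.52
position: [0.4704, 0.0511, 0.1294]
ee_rot: [0.136, 0.991, 0.0, 0.0]
contact_force: [-2.0, 2.5, 2.4]
grip_width: 0.143
gripper_force: 24.5
```

```bash
python3 - <<'E'
from h import *
import pickle
w=imaging.camera_params("wrist");im=imaging.snapshot("wrist")[:,:,::-1]
cv2.imwrite("pics/w2.png",im)
s=monitor.state();print(s["t"],s["position"],s["contact_force"],s["grip_width"])
C=np.array([.5237,-.0002]);P=s["position"][:2]-C;print(np.hypot(*P),np.degrees(np.arctan2(P[1],P[0])))
a0=np.radians(136)
for d in np.arange(7.5,72,7.5):
    a=a0-np.radians(d);q=C+.075*np.array([np.cos(a),np.sin(a)]);print(d,np.round((q-s["position"][:2])*100,2))
E
```

```text
3.575 [0.47040056 0.05104074 0.12938756] [-1.084348    2.38546346  4.56542635] 0.14647658378312842
0.07393540463794741 136.12817256017846
7.5 [0.66 0.75]
15.0 [1.47 1.3 ]
22.5 [2.34 1.75]
30.0 [3.26 2.09]
37.5 [4.22 2.29]
45.0 [5.2  2.37]
52.5 [6.18 2.33]
60.0 [7.14 2.15]
67.5 [8.08 1.85]
```

View pics/w2.png

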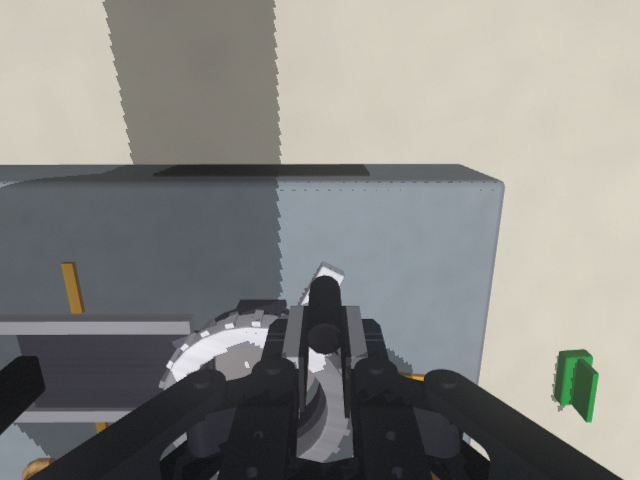

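servo_tool --targets '[0, 0.66, 0.75, 0, -0.13, 0, 1.47, 1.3, 0, -0.26, 0, 2.34, 1.75, 0, -0.39, 0, 3.26, 2.09, 0, -0.52, 0, 4.22, 2.29, 0, -0.65, 0, 5.2, 2.37, 0, -0.79, 0, 6.18, 2.33, 0, -0.92, 0, 7.14, 2.15, 0, -1.05, 0, 8.08, 1.85, 0, -1.18, 0, 8.08, 1.85, 0, -1.18, 0, 8.08, 1.85, 0, -1.18, 0, 8.08, 1.85, 0, -1.18]'

```text
t: 5.08
position: [0.5513, 0.068, 0.1293]
ee_rot: [0.664, 0.747, -0.001, 0.001]
contact_force: [-1.0, -5.0, 5.2]
grip_width: 0.148
gripper_force: 24.6
```

```bash
python3 - <<'E'
from h import *
im=imaging.snapshot("top")[:,:,::-1];w=imaging.snapshot("wrist")[:,:,::-1]
cv2.imwrite("pics/t3.png",np.hstack([cv2.resize(w,(512,384)),cv2.resize(im[165:295,260:410],None,fx=1.9,fy=2.954,interpolation=3)]))
s=monitor.state();print(s["t"],s["position"],s["contact_force"],s["grip_width"],s["qpos"])
C=np.array([.5237,-.0002]);P=s["position"][:2]-C;print(np.hypot(*P),np.degrees(np.arctan2(P[1],P[0])+.271))
E
```

```text
5.175 [0.55108442 0.06813777 0.12931414] [-0.5413289  -5.60777354  4.15625891] 0.14474413226255178 [ 0.12444588  0.35759704 -0.21687423  0.99650691 -0.00232738  1.57773551]
0.07362036038111637 83.69011716437979
```

View pics/t3.png

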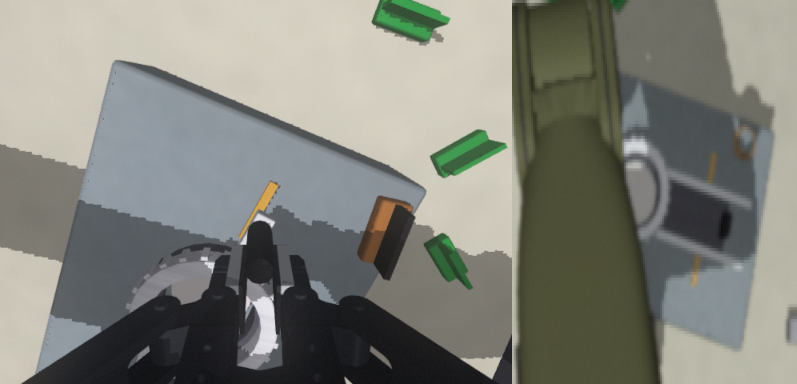

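The lever and peg lie over the rib. I'll release, lift and move above the tab.

servo_tool --targets '[1, 0, 0, 0, 0, 1, 0, 0, 0, 0, 1, 0, 0, 0, 0, 1, 0, 0, 0, 0, 1, 0, 0, 0, 0, 1, 0, 0, 3, 0, 1, 0, 0, 8, 0, 1, -1, -3, 12, 0.18, 1, -2, -6, 14, 0.36, 1, -3, -9.5, 14, 0.54, 1, -4, -13, 14, 0.72, 1, -5, -16, 14, 0.9, 1, -5.6, -18, 14, 1.05, 1, -6.3, -19.8, 14, 1.18, 1, -6.3, -19.8, 14, 1.18, 1, -6.3, -19.8, 14, 1.18, 1, -6.3, -19.8, 14, 1.18]'

```text
t: 7.3
position: [0.4885, -0.1281, 0.2692]
ee_rot: [0.136, 0.991, 0.0, 0.0]
contact_force: [0.6, -0.3, -0.4]
grip_width: 1.0
gripper_force: 0.0
```

```bash
python3 - <<'E'
from h import *
w=imaging.camera_params("wrist");im=imaging.snapshot("wrist")[:,:,::-1]
cv2.imwrite("pics/w4.png",im)
s=monitor.state();print(s["t"],s["position"],s["ee_rot"],s["contact_force"])
C=np.array([.5237,-.0002]);th=-.271;y=np.array([-np.sin(th),np.cos(th)]);x=np.array([y[1],-y[0]])
for d in(.135,):
    T=C-d*y;print("tab top/base px",proj(w,(*T,.131)),proj(w,(*T,.087)))
for n,a in(("lever84",84),):
    r=np.radians(a)+th;u=np.array([np.cos(r),np.sin(r)]);print(n,proj(w,(*(C+.075*u),.162)),proj(w,(*(C+.075*u),.116)),proj(w,(*(C+.098*u),.083)))
S,V=cv2.cvtColor(im,cv2.COLOR_BGR2HSV)[...,1],im.max(2)
px=proj(w,(*(C-.135*y),.11)).astype(int);b=(px[0]-45,px[1]-45,px[0]+45,px[1]+45)
print(cents(im,V<45,b))
E
```

```text
7.35 [ 0.48844105 -0.12808425  0.26917513] [1.35791457e-01 9.90737438e-01 9.37183770e-05 1.83155635e-05] [-0.31326022  0.57240767  0.71203069]
tab top/base px [321.96016692 220.06525999] [322.27263872 206.85222032]
lever84 [628.24064878 242.38260021] [587.50744251 224.50213481] [590.30931227 217.03455856]
[(array([321.3937397 , 214.31136738]), array([314, 194,  16,  41, 607], dtype=int32))]
```

View pics/w4.png

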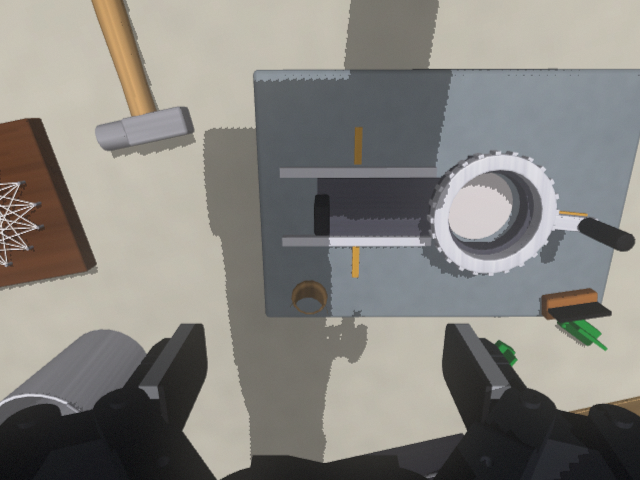

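Lever and peg are on the predicted lock pixels (peg top about (625,241), base about (588,226)). The tab is at (321,214), as predicted. The spool is clear of the finger path, so I'll descend and grip.

servo_tool --targets '[1, -0.1, -0.2, -4, 0, 1, -0.1, -0.2, -9, 0, 1, -0.1, -0.2, -13, 0, 1, -0.1, -0.2, -15.5, 0, 1, -0.1, -0.2, -16.8, 0, 1, -0.1, -0.2, -16.8, 0, 1, -0.1, -0.2, -16.8, 0, 0, -0.1, -0.2, -16.8, 0, 0, -0.1, -0.2, -16.8, 0, 0, -0.1, -0.2, -16.8, 0, 0, -0.1, -0.2, -16.8, 0, 0, -0.1, -0.2, -16.8, 0, 0, -0.1, -0.2, -16.8, 0, 0, -0.1, -0.2, -16.8, 0, 0, -0.1, -0.2, -16.8, 0]' --newtons 40

```text
t: 9.22
position: [0.4874, -0.1302, 0.1015]
ee_rot: [0.136, 0.991, 0.001, 0.0]
contact_force: [0.3, 4.9, 5.6]
grip_width: 0.122
gripper_force: 43.0
```

servo_tool --targets '[0, 0.13, 0.48, 0, 0, 0, 0.27, 0.96, 0, 0, 0, 0.4, 1.45, 0, 0, 0, 0.53, 1.93, 0, 0, 0, 0.67, 2.4, 0, 0, 0, 0.81, 2.9, 0, 0, 0, 0.81, 2.9, 0, 0, 0, 0.81, 2.9, 0, 0, 0, 0.81, 2.9, 0, 0]'

```text
t: 10.35
position: [0.4943, -0.1054, 0.1015]
ee_rot: [0.137, 0.991, -0.004, -0.0]
contact_force: [-3.9, -5.8, 6.0]
grip_width: 0.124
gripper_force: 43.0
```

```bash
python3 - <<'E'
from h import *
w=imaging.camera_params("wrist");im=imaging.snapshot("wrist")[:,:,::-1];sc=imaging.snapshot("scene")[:,:,::-1]
q=imaging.camera_params("scene")
cv2.imwrite("pics/w5.png",np.vstack([cv2.resize(im,(400,300)),cv2.resize(sc[180:300,220:380],(400,300),interpolation=3)]))
s=monitor.state();print(s["t"],s["position"],s["contact_force"],s["grip_width"])
C=np.array([.5237,-.0002]);th=-.271;y=np.array([-np.sin(th),np.cos(th)])
print("d",(C-s["position"][:2])@y,np.cross(y,C-s["position"][:2]))
for d in(.105,.11):
    print(proj(w,(*(C-d*y),.131)),(proj(q,(*(C-d*y),.131))-[220,180])*2.5)
E
```

```text
10.45 [ 0.49431097 -0.10538758  0.10147884] [-3.01192101 -6.91335935  5.61892092] 0.12353723958104774
d 0.1092159214052026 -0.00015824481885367073
[336.50511358 339.08274983] [161.91682587  72.20608572]
[322.75947914 339.05620862] [160.17901835  68.77289718]<stdin>:7: DeprecationWarning: Arrays of 2-dimensional vectors are deprecated. Use arrays of 3-dimensional vectors instead. (deprecated in NumPy 2.0)
```

View pics/w5.png

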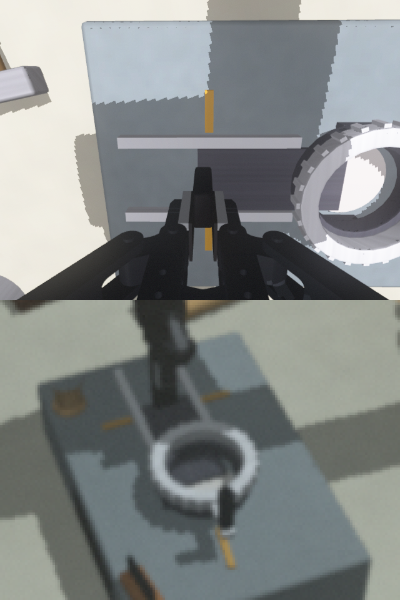

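The tab is at about (325,275) in full-image pixels, so d≈109 mm, 4 mm short because of compliance. The collar is still over its rib. I'll push on.

servo_tool --targets '[0, 0.06, 0.22, 0, 0, 0, 0.12, 0.43, 0, 0, 0, 0.12, 0.43, 0, 0, 0, 0.12, 0.43, 0, 0, 0, 0.12, 0.43, 0, 0]'

```text
t: 11.08
position: [0.4954, -0.1014, 0.1015]
ee_rot: [0.137, 0.991, -0.004, -0.0]
contact_force: [-3.5, -6.6, 5.2]
grip_width: 0.127
gripper_force: 43.0
```

```bash
python3 - <<'E'
from h import *
w=imaging.camera_params("wrist");im=imaging.snapshot("wrist")[:,:,::-1]
cv2.imwrite("pics/w6.png",cv2.resize(im[120:440,220:440],None,fx=1.8,fy=1.8))
s=monitor.state();print(s["t"],s["position"],s["contact_force"],s["grip_width"])
C=np.array([.5237,-.0002]);th=-.271;y=np.array([-np.sin(th),np.cos(th)]);x=np.array([y[1],-y[0]])
print("d",(C-s["position"][:2])@y)
o=np.array([220,120])
for d in(.1,.105,.11):
    print(d,[(proj(w,(*(C-d*y-a*x),z))-o)*1.8 for a,z in((.012,.131),(.012,.11),(.051,.083))])
V=im.max(2);H,S,_=cv2.split(cv2.cvtColor(im,cv2.COLOR_BGR2HSV))
print([(c,st) for c,st in cents(im,(H>10)&(H<28)&(S>120),(260,100,400,230))])
for r in range(255,310,6):
    k=np.where(V[r,270:400]<40)[0]+270
    if len(k):print(r,k.min(),k.max())
E
```

```text
11.125 [ 0.49539514 -0.10141042  0.10146043] [-4.31172797 -7.18780025  5.35198072] 0.12483192028231527
d 0.10509367970948974
0.1 [array([214.41968399, 340.87561207]), array([212.13595251, 297.57545486]), array([210.84066941, 104.07402278])]
0.105 [array([189.03688711, 340.84157039]), array([189.79906748, 297.55898694]), array([190.17036814, 104.11456995])]
0.11 [array([163.67205548, 340.8075528 ]), array([167.4760958 , 297.54252928]), array([169.51198197, 104.15509374])]
[(array([324.9920904 , 177.46666667]), array([318, 144,  14,  68, 885], dtype=int32))]
273 315 336
279 312 337
285 311 337
291 311 338
297 310 338
303 309 339
309 307 342
```

View pics/w6.png

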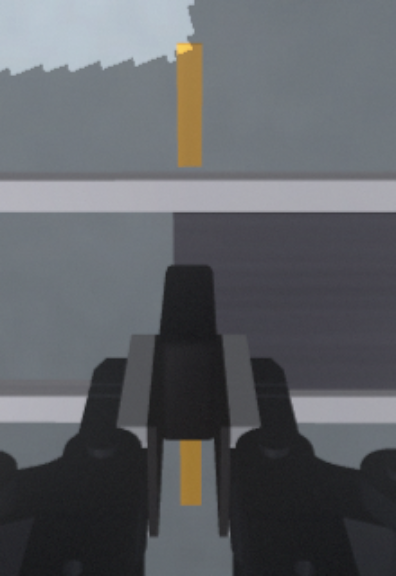

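The tab (centre about x=189 in the crop) stands exactly in line with the half marks (x≈190), still gripped.

```bash
python3 -c "
from plant import workorder;print(workorder.finish_job())"
```

```text
the job is handed in; nothing more can be done
None
```

I turned the collar to its lock mark and slid the shutter to half travel (tab measured 105 mm from the lens axis). I handed the job in at about 11 s, with the fingers still holding the tab against its spring.

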